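Hang the lift-off cupboard door and shut it

TASK

The small steel cupboard's lift-off door is standing in the wooden rest. Lift it out and, with the door square open to the cupboard, lower it gently in your grip until both hinge knuckles sit right down on their pins before you let go; then swing it fully shut against its stop and leave it so. Do not disturb the jar, the tape or the rubber pad.

Things in the scene. Friction and masses are not known exactly. Their poses are not given: they have to be found in the camera images.
- door: loose lift-off door, upright in the rest: grey steel panel 170 wide x 170 tall x 12 mm, 0.3 to 0.5 kg. Origin: centre of its underside; z up; outer face to -x; hinge edge at y = +85 mm, free edge at -85; middle plane x = 0 holds the hinge axis. Plain top edge, to be gripped across its 12 mm. Upright bar handle on the outer face at y = -66 mm, z 41 to 107 mm, out to x = -30 mm.
- knuckle_low (a point): centre of the lower end face of the door's lower hinge knuckle, on the hinge axis; in the door's frame at (0, +97, 20) mm. The knuckle is an upright tube 20 mm tall, 18 mm outside, 11.5 mm bore, open at both ends.
- knuckle_top (a point): centre of the lower end face of the door's upper hinge knuckle, on the hinge axis; in the door's frame at (0, +97, 140) mm. The knuckle is an upright tube 20 mm tall, 18 mm outside, 11.5 mm bore, open at both ends.
- door_edge (a point): point in the door's middle plane, 5 mm in from the free edge, half way up; in the door's frame at (0, -80, 85) mm. A hung door turns freely on its pins with about 1.7 mm play and stays about where it is left; open, its free edge stands out toward the cupboard's -x.
- cupboard: grey steel cupboard fixed on the bench, open front, 100 deep x 170 wide x 210 mm tall. Origin: centre of its underside; z up; front looks to -x (at x = -50 mm); hinge pins at its +y side. A roof lip (x -64 to -50, y -85 to +55, z 201 to 209 mm) overhangs the shut door's top edge (195 mm), so the door goes on only while well open, such as square to the front.
- pin_low (a point): foot of the lower upright hinge pin on the cupboard: centre of its bracket's upper face, where the knuckle's lower end comes to rest; in the cupboard's frame at (-60, +97, 45) mm. The pin is 8 mm thick, stands 24 mm above this point, and its last 9 mm taper to 3 mm.
- pin_top (a point): foot of the upper upright hinge pin on the cupboard: centre of its bracket's upper face, where the knuckle's lower end comes to rest; in the cupboard's frame at (-60, +97, 165) mm. The pin is 8 mm thick, stands 24 mm above this point, and its last 9 mm taper to 3 mm.
- door_stop (a point): where door_edge comes (seen from above) when the door is fully shut against a small rubber stop; in the cupboard's frame at (-60, -80, 110) mm. The hung and shut door has axes parallel to the cupboard's and its origin at (-60, 0, 25) mm there.
- rest: wooden rest fixed to the bench, base plate 110 x 150 x 12 mm with four blocks that reach 46 mm above the bench and leave a slot 16 mm wide along its y axis, 34 mm deep, in which the door's lower edge stands. Origin: centre of its underside, on the bench. The door starts standing upright in it with parallel axes, its underside 12 mm above the bench.
- washer_jar: clear jar of washers with a black screw lid, 62 mm across, 84 mm tall; a bystander. Origin: centre of its underside.
- masking_tape: roll of masking tape lying flat, 100 mm across, 24 mm tall; a bystander. Origin: centre of its underside.
- rubber_pad: flat black rubber pad, 74 x 140 x 26 mm; a bystander. Origin: centre of its underside.

How it is judged:
By the outcome, as a careful person would: the job done as asked, in the order asked, and still so for the second after the job is handed in, with the robot touching nothing.
It also fails if it takes over 64 s, if anything falls off the work surface, if the arm or the gripper's body presses on something with over 40 N, if the wrist force passes 120 N, or if a joint passes its speed limit or range.

ROBOT

A 6-joint arm with a two-finger parallel gripper is mounted at the origin on the work surface; the furniture and walls round the work are solid. World frame = base frame: x ahead of the robot, y to its left, z up, the work surface at z = 0. Lengths are in m, angles in rad, forces in N, time in s.
With the tool pointing down it reaches from about 0.275 to 0.85 m from the base axis. Payload 19 kg.
Tool frame: the origin (TCP) lies at the very end of the fingers, on their centre line; the grasp point (between the pads) lies 19 mm behind it; z points along the fingers, x is the direction in which the jaws open and shut, and the axes are right-handed (so a half turn about z gives the same grasp; the last joint's range is limited). The gripper opens to 85 mm and grips with 20 to 120 N. Pads are 22 mm wide; open, the fingers measure 114 mm over their backs; the gripper's body (76 mm by 85 mm) begins 54 mm behind the grasp point. The pads swing forward as they close: fully open they stand 13 mm farther back than shut.
Start: joints at [1.008, 0.15, 1.437, -0, 1.554, -0.134], TCP at [0.239, 0.523, 0.231] pointing down, gripper open.
Joint ranges: [-2.8, 2.8], [-0.68, 2.1], [0.12, 2.68], [-1.39, 4.53], [0.16, 2.79], [-2.81, 2.81]. Speed limits (rad/s): [1.89, 1.89, 2.22, 3.01, 3.01, 3.01].

INTERFACE

Orientations are given as a unit quaternion [x, y, z, w].
In Python, from workcell import robot gives the robot as it stands. The module is installed in compiled form; this text tells all that it offers.
- The arm moves only by the shell command python3 -m handwheel 'ROWS' [FORCE]. ROWS is text: rows parted by semicolons, each of 7 numbers parted by spaces: the finger opening in cm, from 0 to 8.54, then the shift along the tool's x, y, z in cm, then the turn, a rotation vector about the tool's x, y, z in degrees. In form: hand tx ty tz rx ry rz; .... A call has 1 to 5 rows; each row is the pose to reach, as a shift and turn from the pose measured when the call began, along the tool's axes at that moment; what a row does not reach only later rows make up. A row lasts 1/8 s, in which the tool goes at most 62.5 mm and 10.7 degrees, less where a joint would pass 70% of its speed; a pose out of reach is approached as far as the arm can. A call with a gripper value outside its range is refused whole. The fingers move at their own pace and stop on an object; FORCE is the grip in N (left out, the last holds). Time passes only in rows, so rows that repeat a pose let the fingers close. It gives the time, the measured TCP pose, the force and the opening at its end, in the units of the state.
- robot.read_state(): the state, without advancing time (a new reading comes with each control period).
- robot.capture(name): name is "scene" or "side" or "wrist"; returns a dict with "image" (400x640x3 uint8, red, green, blue), "fx", "fy", "cx", "cy" (pixels), "distortion" ([k1, k2, p1, p2, k3] as OpenCV has them; the pictures are not rectified), "xyz" and "rotation" of the camera in the world. Camera axes: x right, y down, z forward; pixel columns grow to the right and rows downward; lengths in m; the calibration is good to about 2 mm. A picture is of the moment at which its call begins. There is no depth.
- robot.sign_off(): hands the job in, once; it reports no verdict.
The state is a dict: "clock": time; "joint_pos": joint angles; "joint_velocities": joint speeds; "joint_torque": joint torques, N m; "tcp_pos": TCP position; "eef_rot": TCP orientation; "wrist_force": force on the tool from outside, world axes, zero at the start; "ft_torque": the same for the moment, N m; "gripper_width": finger opening in m.
Only numpy, scipy, OpenCV 4.12 (cv2) and the standard library are available. Lean on these libraries where they do the work, as an engineer would, in place of code of your own. Each camera call takes 0.05 s, during which the arm holds its last target. There are 200 camera calls.

## Working session

There is one attempt and no reset: what is moved stays moved. The work goes in short steps, Python scripts to look and compute and a shell command to move; the robot and the scene stay as the last step left them, time stands still between calls to the robot, and variables do not carry over. Pictures are saved under pics/ and viewed, about 8 in all and at most 12, crops included, and the job is handed in when it is done.

```bash
mkdir -p pics
cat > h.py <<'E'
import numpy as np,cv2,pickle
from scipy.spatial.transform import Rotation as R
from workcell import robot
def cap(n,f):
    c=robot.capture(n); cv2.imwrite(f'pics/{f}.png',c['image'][:,:,::-1]); pickle.dump(c,open(f'pics/{f}.pkl','wb')); return c
def load(f): return pickle.load(open(f'pics/{f}.pkl','rb'))
def K(c): return np.array([[c['fx'],0,c['cx']],[0,c['fy'],c['cy']],[0,0,1.]])
def rot(c):
    r=np.array(c['rotation']); return r if r.shape==(3,3) else R.from_quat(r).as_matrix()
def ray(c,uv):
    p=cv2.undistortPoints(np.array([[uv]],float),K(c),np.array(c['distortion'],float))[0,0]
    return np.array(c['xyz']),rot(c)@np.array([p[0],p[1],1])
def onz(c,uv,z):
    o,d=ray(c,uv); return o+d*(z-o[2])/d[2]
def proj(c,P):
    r=rot(c).T; rv=cv2.Rodrigues(r)[0]; t=-r@np.array(c['xyz'])
    return cv2.projectPoints(np.array(P,float).reshape(-1,3),rv,t,K(c),np.array(c['distortion'],float))[0][:,0]
E
python3 - <<'E'
from h import *
a=cap('scene','s0');b=cap('side','d0')
for c in(a,b): print(c['xyz'],c['rotation'],c['fx'],c['distortion'])
print(robot.read_state())
E
```

```text
[-0.13790669 -0.36419592  1.02555775] [ 0.80799427 -0.47794345  0.17643794 -0.29594757] 401.71594846097815 [-0.05724839  0.          0.          0.          0.        ]
[0.49996027 1.3343294  0.90058105] [-0.01398894  0.86599511 -0.49984672 -0.00316765] 509.6772650305515 [-0.147443  0.        0.        0.        0.      ]
{'clock': 0.1, 'joint_pos': array([ 1.00801047e+00,  1.50925594e-01,  1.43790814e+00,  3.72991929e-06,
        1.55381085e+00, -1.33971606e-01]), 'joint_velocities': array([-5.92701325e-04,  8.53862687e-04, -2.96971727e-03,  5.20071502e-05,
        1.22805186e-04,  8.09795661e-04]), 'joint_torque': array([ 3.72745679e-03, -7.14378119e+01, -5.71796572e+01, -1.54592076e-04,
        7.02146397e-03, -5.32329722e-06]), 'tcp_pos': array([0.2389717 , 0.52276201, 0.23077104]), 'eef_rot': array([ 8.41365668e-01,  5.40466036e-01, -4.77325971e-04,  2.20922080e-04]), 'wrist_force': array([-0.13653219, -0.40126016,  0.07211809]), 'ft_torque': array([-0.01502156, -0.01369822,  0.0223333 ]), 'gripper_width': 0.08537569097621008}
```

View pics/s0.png

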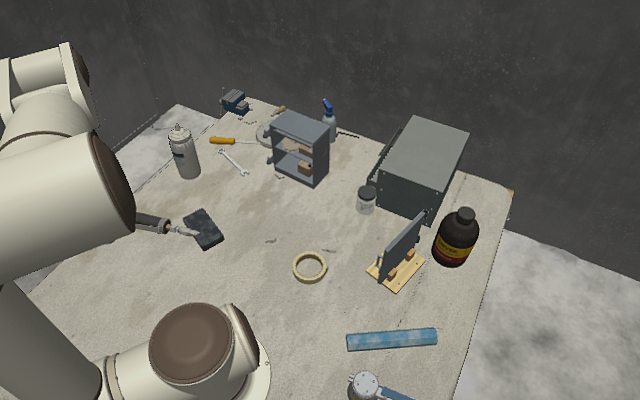

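View pics/d0.png

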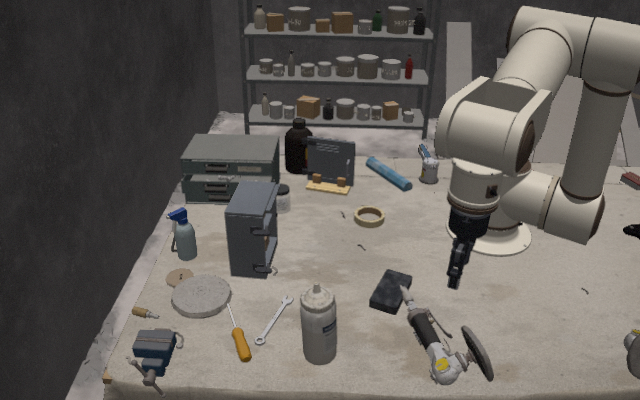

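Run:
```python
from h import *
def m(f,boxes,o):
    im=cv2.imread(f'pics/{f}.png'); t=[]
    for x,y in boxes:
        k=cv2.resize(im[y:y+110,x:x+80],None,fx=5,fy=5,interpolation=cv2.INTER_CUBIC)
        k=cv2.convertScaleAbs(k,alpha=1.5,beta=10)
        for i in range(0,80,10):
            cv2.line(k,(i*5+2,0),(i*5+2,6),(0,255,255),1); cv2.putText(k,str(x+i),(i*5,18),0,.35,(0,255,255))
        for i in range(0,110,10):
            cv2.line(k,(0,i*5+2),(6,i*5+2),(0,255,255),1); cv2.putText(k,str(y+i),(8,i*5+6),0,.35,(0,255,255))
        t.append(k)
    cv2.imwrite(f'pics/{o}.png',np.hstack(t))
m('s0',[(260,95),(360,190)],'s0c'); m('d0',[(215,175),(290,110)],'d0c')
```

```text
(no output)
```

View pics/s0c.png

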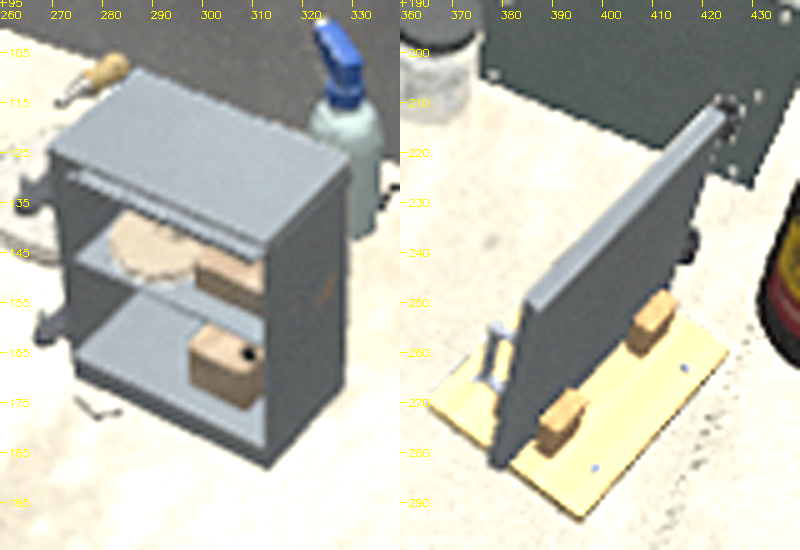

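View pics/d0c.png

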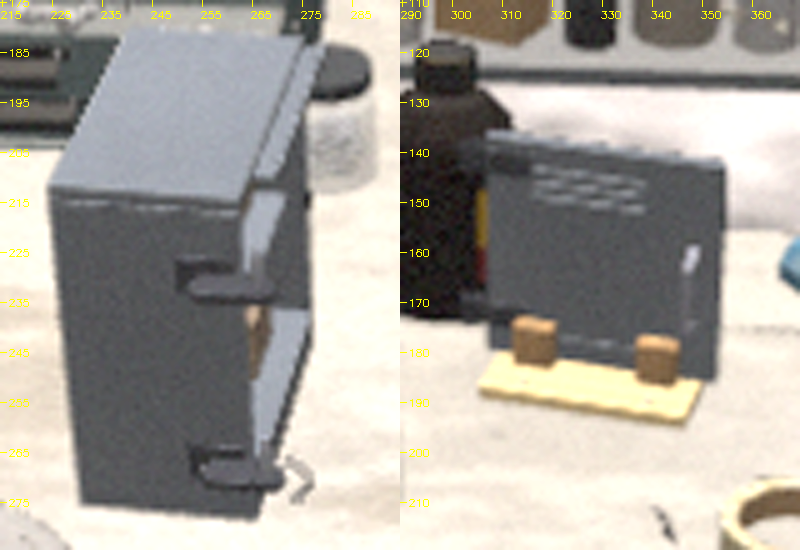

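```bash
cat > fit.py <<'E'
from h import *
from scipy.optimize import least_squares
s,d=load('s0'),load('d0')
def T(q,P,z0=0):
    P=np.array(P,float)/1000; c,n=np.cos(q[2]),np.sin(q[2])
    return np.c_[q[0]+c*P[:,0]-n*P[:,1],q[1]+n*P[:,0]+c*P[:,1],P[:,2]+z0]
def fit(obs,q0,z0=0):
    f=lambda q:np.vstack([proj(c,T(q,[p],z0))-np.array([uv]) for c,p,uv in obs]).ravel()
    r=least_squares(f,q0,loss='soft_l1'); print(np.round(r.x,4),'yaw deg',np.degrees(r.x[2])); print(np.round(r.fun.reshape(-1,2),1).tolist()); return r.x
S=lambda x,y,ox,oy,c0=0:(ox+(x-c0-2)/5,oy+(y-2)/5)
E
python3 - <<'E'
from fit import *
C=lambda x,y:S(x,y,260,95); D=lambda x,y:S(x,y,360,190,400)
c=lambda x,y:S(x,y,215,175); e=lambda x,y:S(x,y,290,110,400)
fit([(s,(-50,85,210),C(50,150)),(s,(-50,-85,210),C(265,243)),(s,(50,-85,210),C(350,157)),(s,(50,85,210),C(137,67)),
 (s,(-50,-85,0),C(267,468)),(s,(50,-85,0),C(345,383)),(s,(-50,85,0),C(75,378)),
 (d,(-50,85,210),c(240,205)),(d,(50,85,210),c(48,187)),(d,(50,-85,210),c(122,32)),(d,(-50,85,0),c(258,520)),(d,(50,85,0),c(80,502)),(d,(-50,-85,210),c(303,37))],[.6,.4,0])
for z in(.012,):
 fit([(s,(-6,-85,170),D(525,300)),(s,(6,-85,170),D(545,306)),(s,(-6,85,170),D(708,107)),(s,(6,85,170),D(726,116)),(s,(0,-85,0),D(495,465)),
 (d,(-6,85,170),e(487,134)),(d,(-6,-85,170),e(724,164)),(d,(-6,-85,0),e(716,380))],[.5,0,-1.5],z)
fit([(s,(55,-75,6),D(582,520)),(s,(-55,-75,6),D(428,403)),(s,(55,75,6),D(728,352)),(d,(-55,75,6),e(479,388)),(d,(-55,-75,6),e(687,422))],[.5,0,-1.5])
for n,uv,z in(('jar',(366,190),.084),('tape',(310,267),.024),('pad',(203,229),.026)): print(n,onz(s,uv,z))
E
```

```text
[ 0.7167  0.1781 -0.0693] yaw deg -3.970402318425908
[[-1.3, -0.8], [0.2, -0.1], [0.6, -0.6], [-0.3, -0.2], [0.5, 1.1], [0.3, 0.6], [-0.7, -0.0], [0.0, -1.1], [-0.4, -0.2], [0.8, -1.4], [0.2, 0.9], [-0.1, 1.5], [-0.4, -0.2]]
[ 0.5102 -0.265  -1.8038] yaw deg -103.35221581347206
[[-0.2, -0.3], [-0.3, 1.2], [0.3, -0.8], [0.5, -0.3], [-0.0, 1.2], [-0.5, 0.3], [0.3, 0.3], [-0.3, 0.8]]
[ 0.5108 -0.2645 -1.8114] yaw deg -103.78805863229006
[[-0.1, 0.3], [-0.1, 0.6], [0.2, 0.0], [-0.3, 0.9], [-0.7, 0.3]]
jar [ 0.67277187 -0.08714672  0.084     ]
tape [ 0.37588714 -0.05212489  0.024     ]
pad [0.33205436 0.30379034 0.026     ]
```

```bash
cat > goal.py <<'E'
import sys; from h import *
def goal(x,y,z,yaw):
    s=robot.read_state(); q=R.from_quat(s['eef_rot']); t=R.from_euler('z',yaw,degrees=True)*R.from_euler('x',180,degrees=True)
    d=q.inv().apply(np.array([x,y,z])-s['tcp_pos'])*100; r=np.degrees((q.inv()*t).as_rotvec())
    print('t',round(s['clock'],2),'tcp',np.round(s['tcp_pos'],4),'F',np.round(s['wrist_force'],1),'w',round(s['gripper_width'],4),'j6',round(s['joint_pos'][5],2)); print('shift cm',np.round(d,2),'rot',np.round(r,2))
if __name__=='__main__': goal(*map(float,sys.argv[1:]))
E
python3 goal.py .5105 -.265 .29 76.4
```

```text
t 0.1 tcp [0.239  0.5228 0.2308] F [-0.1 -0.4  0.1] w 0.0854 j6 -0.13
shift cm [-60.36  57.45  -5.87] rot [-1.000e-02  6.000e-02 -1.097e+01]
```

```bash
python3 -m handwheel '5 0 0 -5.9 0 0 0; 5 -60.4 57.5 -5.9 0 0 -11;5 -60.4 57.5 -5.9 0 0 -11;5 -60.4 57.5 -5.9 0 0 -11;5 -60.4 57.5 -5.9 0 0 -11'; python3 goal.py .5105 -.265 .29 76.4
```

```text
clock: 0.72
tcp_pos: [0.3195, 0.2881, 0.2898]
eef_rot: [0.785, 0.619, -0.001, 0.0]
wrist_force: [0.1, -0.0, 0.3]
gripper_width: 0.0499
t 0.72 tcp [0.3195 0.2881 0.2898] F [ 0.1 -0.   0.3] w 0.0499 j6 -0.78
shift cm [-4.930e+01  3.151e+01  3.000e-02] rot [-0.01  0.06  0.07]
```

```bash
python3 -m handwheel '5 -49.3 31.5 0 0 0 0;5 -49.3 31.5 0 0 0 0;5 -49.3 31.5 0 0 0 0;5 -49.3 31.5 0 0 0 0;5 -49.3 31.5 0 0 0 0'; python3 goal.py .5105 -.265 .29 76.4
```

```text
clock: 1.35
tcp_pos: [0.4213, -0.0077, 0.2902]
eef_rot: [0.786, 0.619, -0.0, 0.0]
wrist_force: [1.0, 0.4, 0.4]
gripper_width: 0.0503
t 1.35 tcp [ 0.4213 -0.0077  0.2902] F [1.  0.4 0.4] w 0.0503 j6 -1.54
shift cm [-22.92  14.7    0.04] rot [0.01 0.06 0.05]
```

```bash
python3 -m handwheel '5 -22.9 14.7 0 0 0 0;5 -22.9 14.7 0 0 0 0;5 -22.9 14.7 0 0 0 0;5 -22.9 14.7 0 0 0 0;5 -22.9 14.7 0 0 0 0'; python3 goal.py .5105 -.265 .152 76.4
python3 - <<'E'
from fit import *
w=cap('wrist','w1')
q=[.5105,-.265,np.radians(-103.6)]
im=w['image'][:,:,::-1].copy()
for p in proj(w,T(q,[(-6,-85,170),(6,-85,170),(6,85,170),(-6,85,170),(0,97,160),(0,97,40)],.012)): print(p); cv2.circle(im,tuple(int(v) for v in p),3,(0,0,255),1)
cv2.imwrite('pics/w1o.png',im)
E
```

```text
clock: 1.98
tcp_pos: [0.5107, -0.2678, 0.2891]
eef_rot: [0.786, 0.618, -0.001, -0.001]
wrist_force: [-0.1, 0.8, -0.4]
gripper_width: 0.0501
t 1.98 tcp [ 0.5107 -0.2678  0.2891] F [-0.1  0.8 -0.4] w 0.0501 j6 -1.95
shift cm [ 0.27 -0.06 13.71] rot [-0.1   0.03 -0.08]
[330.70301466  86.22449081]
[314.75510385  86.26575787]
[316.26333098 280.47818313]
[329.21372752 280.45107176]
[322.66491235 285.11198245]
[322.04753493 231.76229005]
```

View pics/w1o.png

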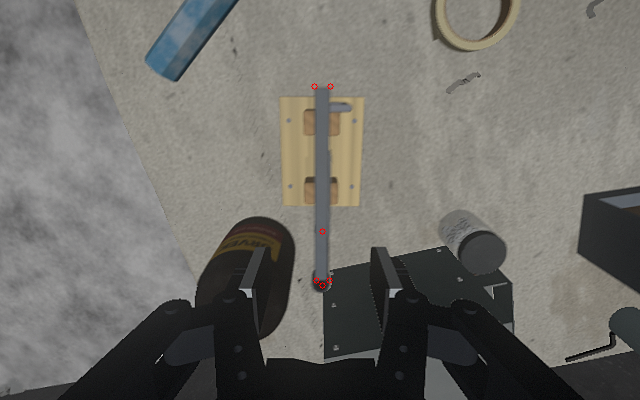

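```bash
python3 - <<'E'
from fit import *
for uv,z in(((378,206),0),((426,222),0),((452,264),0),((435,258),0),((465,212),.2)): print(uv,onz(s,uv,z)[:2])
E
python3 -m handwheel '5 .2 0 13.7 0 0 0;5 .2 0 13.7 0 0 0;5 .2 0 13.7 0 0 0;5 .2 0 13.7 0 0 0;5 .2 0 13.7 0 0 0'; python3 goal.py .5105 -.265 .152 76.4
```

```text
(378, 206) [ 0.69934737 -0.12699009]
(426, 222) [ 0.71254396 -0.28961679]
(452, 264) [ 0.59959607 -0.4104306 ]
(435, 258) [ 0.59542022 -0.35877001]
(465, 212) [ 0.62891007 -0.3848652 ]
clock: 2.65
tcp_pos: [0.5122, -0.2676, 0.1545]
eef_rot: [0.786, 0.618, -0.0, 0.001]
wrist_force: [-0.6, 0.8, 0.7]
gripper_width: 0.05
t 2.65 tcp [ 0.5122 -0.2676  0.1545] F [-0.6  0.8  0.7] w 0.05 j6 -1.95
shift cm [ 0.21 -0.23  0.25] rot [ 0.08  0.13 -0.09]
```

```bash
python3 -m handwheel '5 .2 -.2 .2 0 0 0;5 .2 -.2 .2 0 0 0;0 .2 -.2 .2 0 0 0;0 .2 -.2 .2 0 0 0;0 .2 -.2 .2 0 0 0' 70;python3 -m handwheel '0 0 0 0 0 0 0;0 0 0 0 0 0 0;0 0 0 0 0 0 0'; python3 goal.py .5105 -.265 .152 76.4
```

```text
clock: 3.28
tcp_pos: [0.5109, -0.2653, 0.1527]
eef_rot: [0.786, 0.618, -0.0, 0.001]
wrist_force: [-0.5, 0.9, 2.8]
gripper_width: 0.0108
clock: 3.65
tcp_pos: [0.5108, -0.2653, 0.1527]
eef_rot: [0.786, 0.618, -0.0, 0.001]
wrist_force: [-1.4, -0.1, 0.9]
gripper_width: 0.011
t 3.65 tcp [ 0.5108 -0.2653  0.1527] F [-1.4 -0.1  0.9] w 0.011 j6 -1.94
shift cm [ 0.02 -0.04  0.07] rot [ 0.1   0.14 -0.09]
```

```bash
python3 -m handwheel '0 0 0 -1.5 0 0 0;0 0 0 -4 0 0 0;0 0 0 -7 0 0 0;0 0 0 -9 0 0 0;0 0 0 -9 0 0 0'; python3 goal.py .48 -.02 .242 80;python3 - <<'E'
from h import *
cap('side','d2');cap('scene','s2')
E
```

```text
clock: 4.28
tcp_pos: [0.5111, -0.2653, 0.2445]
eef_rot: [0.786, 0.618, -0.0, 0.003]
wrist_force: [0.2, -0.0, -4.9]
gripper_width: 0.011
t 4.28 tcp [ 0.5111 -0.2653  0.2445] F [ 0.2 -0.  -4.9] w 0.011 j6 -1.94
shift cm [23.1  -8.83  0.13] rot [ 0.23  0.2  -3.69]
```

```bash
python3 goal.py .487 .2914 .242 86; python3 -m handwheel '0 10 -5 0 0 0 -3;0 23 -9 0 0 0 -4;0 23 -9 0 0 0 -4;0 23 -9 0 0 0 -4;0 23 -9 0 0 0 -4'; python3 goal.py .487 .2914 .242 86
```

```text
t 4.38 tcp [ 0.5106 -0.265   0.2421] F [-0.3  0.5 -4.5] w 0.0104 j6 -1.94
shift cm [ 53.5  -15.46  -0.12] rot [ 0.05  0.13 -9.69]
clock: 5.0
tcp_pos: [0.4766, -0.0166, 0.2408]
eef_rot: [0.763, 0.647, -0.001, 0.0]
wrist_force: [0.2, -1.5, -3.8]
gripper_width: 0.0111
t 5.0 tcp [ 0.4766 -0.0166  0.2408] F [ 0.2 -1.5 -3.8] w 0.0111 j6 -1.6
shift cm [30.55 -4.02 -0.16] rot [-0.02  0.08 -5.42]
```

```bash
python3 -m handwheel '0 5 -1 0 0 0 -2;0 30.5 -4 0 0 0 -5.4;0 30.5 -4 0 0 0 -5.4;0 30.5 -4 0 0 0 -5.4;0 30.5 -4 0 0 0 -5.4';python3 -m handwheel '0 5 0 0 0 0 0;0 5 0 0 0 0 0'; python3 goal.py .487 .2914 .212 86
```

```text
clock: 5.62
tcp_pos: [0.4867, 0.2855, 0.2394]
eef_rot: [0.732, 0.682, -0.001, 0.0]
wrist_force: [1.0, -0.1, -4.1]
gripper_width: 0.0109
clock: 5.88
tcp_pos: [0.4899, 0.3377, 0.2372]
eef_rot: [0.731, 0.683, -0.002, -0.0]
wrist_force: [0.3, -1.5, -4.2]
gripper_width: 0.0112
t 5.88 tcp [0.4899 0.3377 0.2372] F [ 0.3 -1.5 -4.2] w 0.0112 j6 -1.03
shift cm [-4.63  0.03  2.54] rot [-0.22  0.18  0.12]
```

```bash
python3 -m handwheel '0 -4.6 0 0 0 0 0;0 -4.6 0 3.1 0 0 0;0 -4.6 0 3.1 0 0 0;0 -4.6 0 3.1 0 0 0'
python3 - <<'E'
from fit import *
cap('scene','s3');cap('side','d3');cap('wrist','w3')
st=robot.read_state(); print(st['tcp_pos'],st['eef_rot'])
def crop(f,x,y,w,h,k):
    im=cv2.imread(f'pics/{f}.png'); t=cv2.resize(im[y:y+h,x:x+w],None,fx=k,fy=k,interpolation=cv2.INTER_CUBIC); t=cv2.convertScaleAbs(t,alpha=1.6,beta=15)
    for i in range(0,w,10): cv2.putText(t,str(x+i),(i*k,10),0,.3,(0,0,255))
    for i in range(0,h,10): cv2.putText(t,str(y+i),(0,i*k+5),0,.3,(0,0,255))
    return t
a=crop('s3',180,80,160,120,5); cv2.imwrite('pics/s3c.png',a)
a=crop('d3',225,165,160,120,5); cv2.imwrite('pics/d3c.png',a)
E
```

```text
clock: 6.38
tcp_pos: [0.487, 0.2914, 0.207]
eef_rot: [0.731, 0.683, -0.002, -0.0]
wrist_force: [0.3, -0.4, -3.7]
gripper_width: 0.0109
[0.4870147  0.29190957 0.20720741] [ 7.30622180e-01  6.82779144e-01 -1.96411112e-03 -1.11895437e-04]
```

View pics/d3c.png

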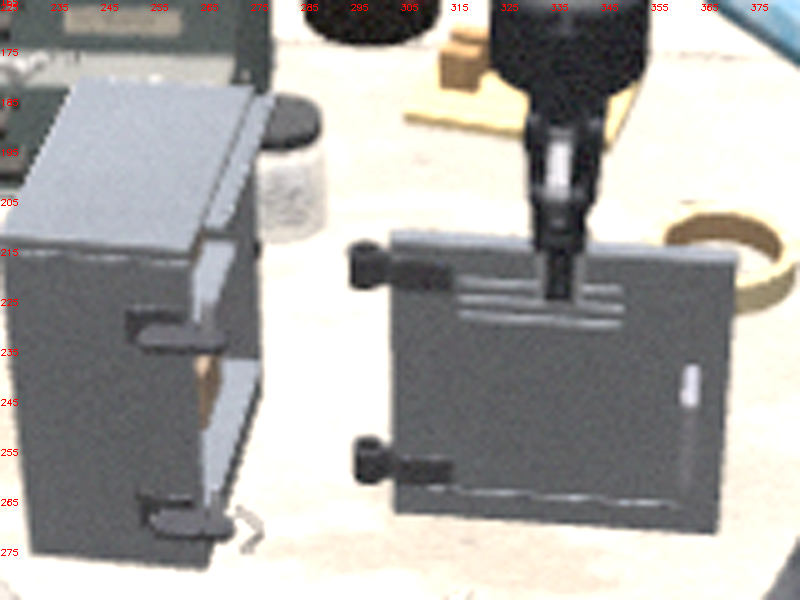

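View pics/w3.png

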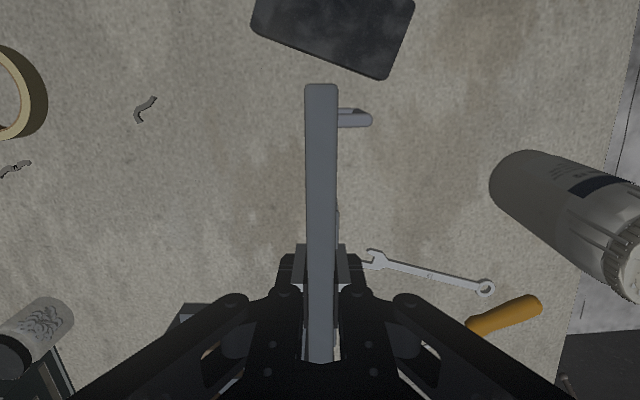

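View pics/s3c.png

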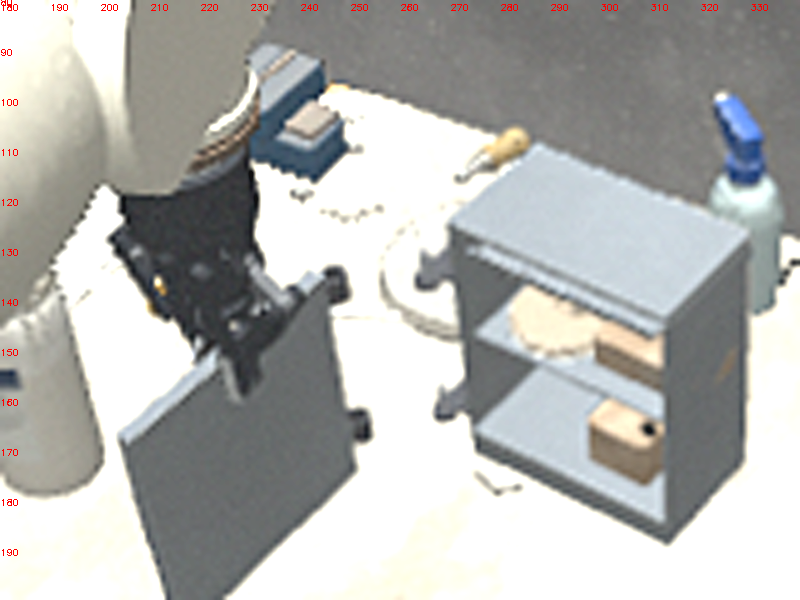

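Run:
```python
from fit import *
s3,d3,w3=load('s3'),load('d3'),load('w3')
cq=[.7167,.1781,-.0693]; dq=[.487,.2919,np.radians(-94)]
np.set_printoptions(precision=1,suppress=True)
ori={'s':(180,80),'d':(225,165)}
for n,c in(('s',s3),('d',d3)):
    f=lambda P:(P-np.array(ori[n]))*5+2
    print(n,'pins foot/tip low,top\n',f(proj(c,T(cq,[(-60,97,45),(-60,97,69),(-60,97,165),(-60,97,189)]))))
    print('door topH-outer, topF-outer, botF, botH, knLow bottom/top, knTop bottom/top\n',f(proj(c,T(dq,[(-6,85,170),(-6,-85,170),(-6,-85,0),(-6,85,0),(0,97,20),(0,97,40),(0,97,140),(0,97,160)],.0665))))
print(proj(w3,T(dq,[(-6,-85,170),(6,-85,170),(6,85,170)],.0665)))
```

```text
s pins foot/tip low,top
 [[443.6 409.6]
 [440.3 384.5]
 [426.2 277.4]
 [422.5 248.8]]
door topH-outer, topF-outer, botF, botH, knLow bottom/top, knTop bottom/top
 [[311.9 266.5]
 [115.5 433.8]
 [175.3 628.3]
 [348.6 463.7]
 [363.2 435.1]
 [359.4 413.3]
 [338.9 296.8]
 [334.6 271.8]]
d pins foot/tip low,top
 [[219.1 524.8]
 [217.2 489. ]
 [209.  338.6]
 [207.  299.1]]
door topH-outer, topF-outer, botF, botH, knLow bottom/top, knTop bottom/top
 [[386.9 238. ]
 [737.7 260.9]
 [716.3 537.3]
 [389.3 513.8]
 [367.6 474.6]
 [367.1 443.7]
 [364.8 281.3]
 [364.4 247.1]]
[[335.9  84.8]
 [300.7  84.8]
 [307.2 431.4]]
```

```bash
python3 goal.py .5668 .2858 .2035 86
```

```text
t 6.53 tcp [0.487  0.2919 0.2072] F [ 0.1 -0.1 -4.8] w 0.0107 j6 -1.1
shift cm [-0.07  8.    0.35] rot [-0.16  0.16  0.12]
```

```bash
python3 -m handwheel '0 0 2 .3 -.16 .16 0;0 0 4 .3 -.16 .16 0;0 -.1 6 .3 -.16 .16 0;0 -.1 8 .3 -.16 .16 0;0 -.1 8 .3 -.16 .16 0'; python3 -m handwheel '0 0 0 0 0 0 0;0 0 0 0 0 0 0';python3 goal.py .5668 .2858 .2035 86
cat > look.py <<'E'
from fit import *
import sys
n=sys.argv[1]
cap('scene','s'+n);cap('side','d'+n);cap('wrist','w'+n)
def crop(f,x,y,w,h,k):
    im=cv2.imread(f'pics/{f}.png'); t=cv2.resize(im[y:y+h,x:x+w],None,fx=k,fy=k,interpolation=cv2.INTER_CUBIC); t=cv2.convertScaleAbs(t,alpha=1.9,beta=30)
    for i in range(0,w,5): cv2.putText(t,str(x+i),(i*k,10),0,.3,(0,0,255))
    for i in range(0,h,5): cv2.putText(t,str(y+i),(0,i*k+5),0,.3,(0,0,255))
    return t
cv2.imwrite(f'pics/x{n}.png',np.hstack([crop('s'+n,250,115,40,60,10),crop('d'+n,248,215,40,60,10)]))
E
python3 look.py 4
```

```text
clock: 7.15
tcp_pos: [0.5684, 0.2851, 0.2035]
eef_rot: [0.731, 0.682, -0.0, 0.0]
wrist_force: [-0.9, 0.6, -4.6]
gripper_width: 0.0111
clock: 7.4
tcp_pos: [0.5682, 0.2852, 0.2035]
eef_rot: [0.731, 0.683, -0.0, 0.0]
wrist_force: [-0.1, 0.5, -4.7]
gripper_width: 0.0113
t 7.4 tcp [0.5682 0.2852 0.2035] F [-0.1  0.5 -4.7] w 0.0113 j6 -1.16
shift cm [ 0.05 -0.14  0.  ] rot [-0.    0.01  0.09]
```

View pics/x4.png

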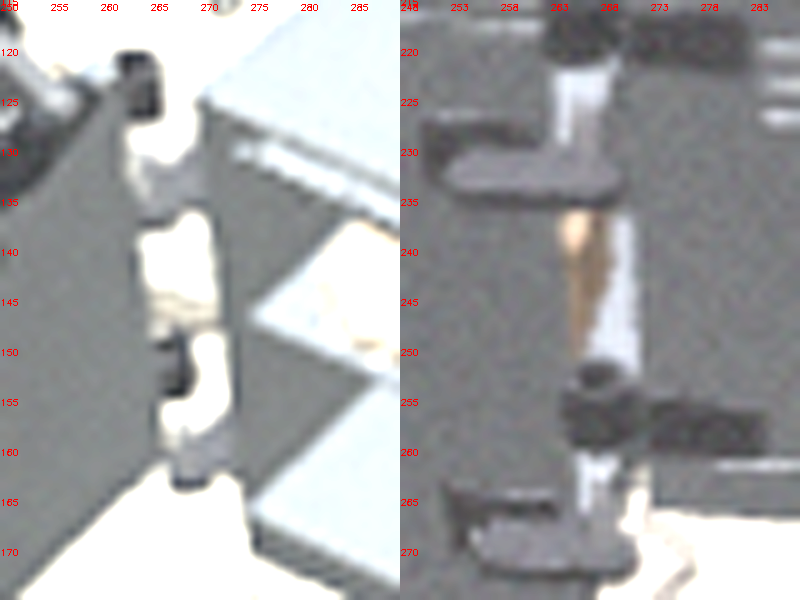

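Run:
```python
from fit import *
np.set_printoptions(precision=0,suppress=True)
cq=[.7167,.1781,-.0693]; dq=[.5682,.2852,np.radians(-94)]
for n,o,k in(('s4',(250,115),0),('d4',(248,215),400)):
    c=load(n); f=lambda P:(P-np.array(o))*10+np.array([4.5+k,4.5])
    print(n,'pins',f(proj(c,T(cq,[(-60,97,45),(-60,97,69),(-60,97,165),(-60,97,189)]))).tolist())
    print('kn',f(proj(c,T(dq,[(0,97,20),(0,97,40),(0,97,140),(0,97,160),(-6,85,170),(6,85,170)],.0628))).tolist())
    # +5mm in world y
    print('per 5mm y',(f(proj(c,T([dq[0],dq[1]+.005,dq[2]],[(0,97,20)],.0628)))-f(proj(c,T(dq,[(0,97,20)],.0628)))).tolist())
# highlight version: stretch contrast of dark range
im=[]
for n,x,y in(('s4',250,115),('d4',248,215)):
    g=load(n)['image'][y:y+60,x:x+40,::-1].astype(float)
    g=np.clip((g-15)*2.6,0,255).astype(np.uint8); im.append(cv2.resize(g,None,fx=10,fy=10,interpolation=cv2.INTER_LANCZOS4))
cv2.imwrite('pics/x4b.png',np.hstack(im))
```

```text
s4 pins [[187.62601924651233, 469.60341973747813], [181.03438334009707, 419.4697527570976], [152.9673771444568, 205.2678818524883], [145.49485338418333, 148.03581562613954]]
kn [[180.87671532800994, 388.15505325259676], [175.22164749009232, 344.72509946671533], [145.09424733905075, 112.51689721728664], [138.67218691115522, 62.834055436727255], [96.64675723734842, 51.30007450257207], [126.79032221562534, 64.30434872116376]]
per 5mm y [[-12.15781651629527, -4.798944663066038]]
d4 pins [[608.7604804154257, 550.1295270358123], [604.8035750983696, 478.55533467409214], [588.5891167661232, 177.65612455355932], [584.4422985325634, 98.63515432096915]]
kn [[597.4389391255273, 435.19983618170113], [594.054207403965, 373.77959425805], [576.7327081807094, 51.02073535501131], [573.19245636973, -16.780439765322967], [614.81386962905, -34.91301110106025], [624.034036717414, -60.73583214354261]]
per 5mm y [[-2.329551643083505, 11.732109302216145]]
```

View pics/x4b.png

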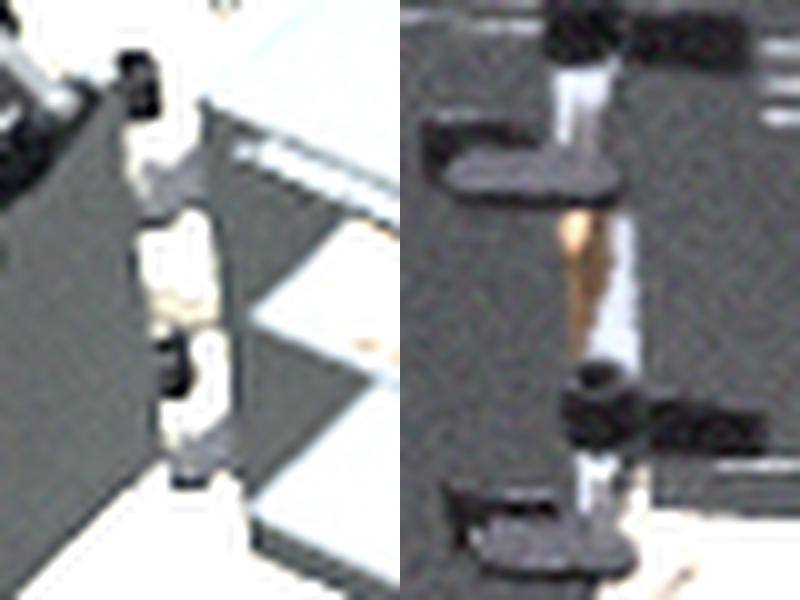

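```bash
python3 -m handwheel '0 0 .05 .4 0 0 0;0 0 .05 .8 0 0 0;0 0 .05 1.1 0 0 0;0 0 .05 1.3 0 0 0;0 0 .05 1.3 0 0 0';python3 -m handwheel '0 0 0 .2 0 0 0;0 0 0 .4 0 0 0;0 0 0 .4 0 0 0'; python3 goal.py .5687 .2852 .1657 86
```

```text
clock: 8.18
tcp_pos: [0.5686, 0.2852, 0.1905]
eef_rot: [0.731, 0.683, -0.0, -0.0]
wrist_force: [0.1, 0.5, -3.9]
gripper_width: 0.011
clock: 8.55
tcp_pos: [0.5685, 0.2852, 0.1863]
eef_rot: [0.731, 0.683, -0.0, -0.0]
wrist_force: [0.6, -0.1, -3.8]
gripper_width: 0.0111
t 8.55 tcp [0.5685 0.2852 0.1863] F [ 0.6 -0.1 -3.8] w 0.0111 j6 -1.16
shift cm [0.   0.02 2.06] rot [-0.02  0.01  0.09]
```

```bash
for i in 1; do python3 -m handwheel '0 0 0 .2 0 0 0;0 0 0 .4 0 0 0;0 0 0 .4 0 0 0'; done; python3 goal.py .5687 .2852 .1657 86
```

```text
clock: 8.93
tcp_pos: [0.5684, 0.2851, 0.1821]
eef_rot: [0.731, 0.683, -0.0, -0.0]
wrist_force: [-0.2, 0.6, -4.8]
gripper_width: 0.011
t 8.93 tcp [0.5684 0.2851 0.1821] F [-0.2  0.6 -4.8] w 0.011 j6 -1.16
shift cm [0.01 0.03 1.64] rot [-0.04  0.02  0.09]
```

```bash
python3 -m handwheel '0 0 0 .2 0 0 0;0 0 0 .4 0 0 0;0 0 0 .4 0 0 0';  python3 goal.py .5687 .2852 .1657 86
```

```text
clock: 9.3
tcp_pos: [0.5684, 0.2851, 0.1778]
eef_rot: [0.731, 0.683, -0.001, -0.0]
wrist_force: [0.1, 0.3, -4.5]
gripper_width: 0.011
t 9.3 tcp [0.5684 0.2851 0.1778] F [ 0.1  0.3 -4.5] w 0.011 j6 -1.16
shift cm [0.01 0.03 1.21] rot [-0.06  0.03  0.09]
```

```bash
python3 -m handwheel '0 0 0 .2 0 0 0;0 0 0 .4 0 0 0;0 0 0 .6 0 0 0;0 0 0 .6 0 0 0';  python3 goal.py .5687 .2852 .1657 86
```

```text
clock: 9.8
tcp_pos: [0.5683, 0.2851, 0.1717]
eef_rot: [0.731, 0.683, -0.001, -0.0]
wrist_force: [-0.3, -0.8, -4.5]
gripper_width: 0.0109
t 9.8 tcp [0.5683 0.2851 0.1717] F [-0.3 -0.8 -4.5] w 0.0109 j6 -1.16
shift cm [0.02 0.04 0.6 ] rot [-0.07  0.04  0.09]
```

```bash
python3 -m handwheel '0 0 0 .1 0 0 0;0 0 0 .2 0 0 0;0 0 0 .3 0 0 0;0 0 0 .3 0 0 0';  python3 goal.py .5687 .2852 .1657 86
```

```text
clock: 10.3
tcp_pos: [0.5682, 0.2851, 0.1685]
eef_rot: [0.731, 0.683, -0.001, -0.0]
wrist_force: [-0.9, 0.8, -4.2]
gripper_width: 0.0104
t 10.3 tcp [0.5682 0.2851 0.1685] F [-0.9  0.8 -4.2] w 0.0104 j6 -1.16
shift cm [0.02 0.04 0.28] rot [-0.08  0.04  0.09]
```

```bash
python3 -m handwheel '0 0 0 .1 0 0 0;0 0 0 .2 0 0 0;0 0 0 .2 0 0 0';  python3 -m handwheel '0 0 0 .1 0 0 0;0 0 0 .1 0 0 0'
```

```text
clock: 10.68
tcp_pos: [0.5682, 0.2851, 0.1664]
eef_rot: [0.731, 0.683, -0.001, -0.0]
wrist_force: [-0.1, 0.5, -4.9]
gripper_width: 0.0108
clock: 10.92
tcp_pos: [0.5683, 0.2851, 0.1656]
eef_rot: [0.731, 0.683, -0.001, -0.0]
wrist_force: [-0.4, -0.4, -2.5]
gripper_width: 0.0108
```

```bash
python3 -m handwheel '0 0 0 .05 0 0 0;0 0 0 .1 0 0 0;0 0 0 .1 0 0 0'; python3 look.py 5; python3 goal.py .5687 .2852 .1657 86
```

```text
clock: 11.3
tcp_pos: [0.5683, 0.2852, 0.1652]
eef_rot: [0.731, 0.683, -0.0, -0.0]
wrist_force: [-5.7, -1.2, 5.4]
gripper_width: 0.0106
t 11.45 tcp [0.5683 0.2852 0.1652] F [-5.5 -0.5  5.2] w 0.0107 j6 -1.16
shift cm [ 0.    0.04 -0.05] rot [-0.03  0.02  0.1 ]
```

View pics/x5.png

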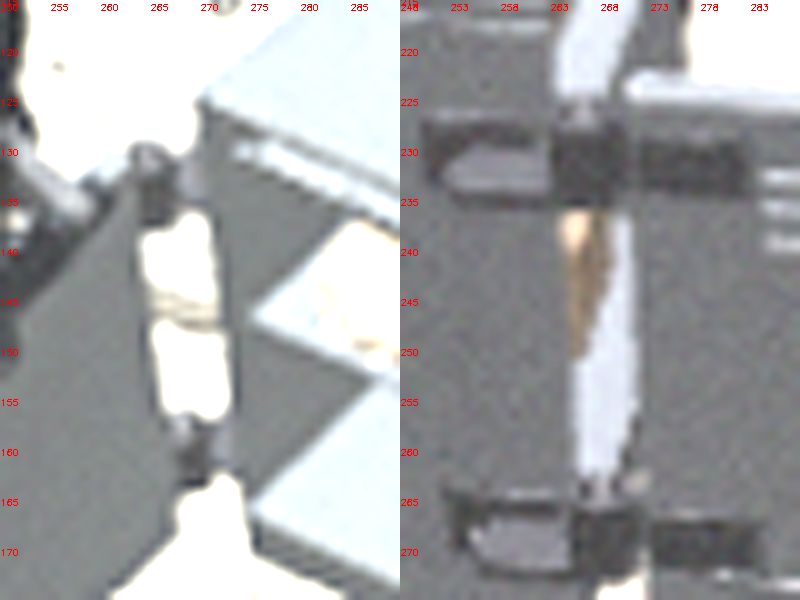

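```bash
python3 -m handwheel '4 0 0 0 0 0 0;4 0 0 0 0 0 0;4 0 0 0 0 0 0;4 0 0 0 0 0 0'; python3 -m handwheel '4 0 0 -3 0 0 0;4 0 0 -7 0 0 0;4 0 0 -7 0 0 0'
python3 - <<'E'
from fit import *
from goal import goal
d=cap('side','d6');s=cap('scene','s6');cap('wrist','w6')
C=np.array([.7167,.1781]);
hp=np.array([.66355,.27902])
# push plan: door open angle th (0 shut, 90 square open); finger contact at radius r on outer face
np.set_printoptions(precision=4,suppress=True)
for th in (100,90,80,70,60,50,40,30,20,10,0):
    yaw=np.radians(-3.97-th); y=np.array([-np.sin(yaw),np.cos(yaw)]); x=np.array([np.cos(yaw),np.sin(yaw)])
    p=hp-y*.125-x*(.006+.015); print(th,p, 'dooryaw',np.degrees(yaw))
goal(.5687,.4,.25,86)
E
```

```text
clock: 11.95
tcp_pos: [0.5684, 0.2852, 0.1651]
eef_rot: [0.731, 0.683, -0.0, -0.0]
wrist_force: [-0.2, 0.5, 0.2]
gripper_width: 0.0396
clock: 12.32
tcp_pos: [0.5693, 0.2855, 0.2384]
eef_rot: [0.731, 0.683, 0.002, 0.001]
wrist_force: [-0.1, 0.6, -0.5]
gripper_width: 0.04
100 [0.5473 0.3296] dooryaw -103.97
90 [0.5403 0.3086] dooryaw -93.97
80 [0.537  0.2868] dooryaw -83.97
70 [0.5376 0.2647] dooryaw -73.97
60 [0.542 0.243] dooryaw -63.970000000000006
50 [0.5501 0.2225] dooryaw -53.97
40 [0.5617 0.2036] dooryaw -43.97
30 [0.5763 0.1871] dooryaw -33.97
20 [0.5936 0.1733] dooryaw -23.970000000000002
10 [0.613  0.1628] dooryaw -13.97
0 [0.6339 0.1558] dooryaw -3.97
t 12.47 tcp [0.5682 0.2851 0.2342] F [ 0.   0.1 -1. ] w 0.0398 j6 -1.16
shift cm [11.47 -0.73 -1.59] rot [-0.08  0.04  0.1 ]
```

```bash
python3 -m handwheel '0 3 -3 0 0 0 0;0 8 -3.2 0 0 0 0;0 8 -3.2 0 0 0 0;0 8 -3.2 4 0 0 0;0 8 -3.2 7.9 0 0 0'; python3 goal.py .5403 .3286 .155 86
```

```text
clock: 13.1
tcp_pos: [0.5413, 0.3665, 0.1532]
eef_rot: [0.731, 0.683, -0.001, -0.0]
wrist_force: [0.4, -0.0, -0.6]
gripper_width: -0.0001
t 13.1 tcp [0.5413 0.3665 0.1532] F [ 0.4 -0.  -0.6] w -0.0001 j6 -1.03
shift cm [-3.78  0.15 -0.17] rot [-0.13  0.08  0.09]
```

```bash
cat > push.py <<'E'
from h import *
hp=np.array([.66355,.27902]); s=robot.read_state(); q=R.from_quat(s['eef_rot'])
print(s['clock'],s['tcp_pos'],s['wrist_force'].round(1))
for th in range(95,-6,-5):
    yaw=np.radians(-3.97-th); y=np.array([-np.sin(yaw),np.cos(yaw)]); x=np.array([np.cos(yaw),np.sin(yaw)])
    n=.0145*abs(np.sin(np.radians(th)))+.011*abs(np.cos(np.radians(th)))
    p=hp-y*.125-x*(.006+n)
    print(th,np.round(q.inv().apply(np.r_[p,.155]-s['tcp_pos'])*100,1).tolist())
E
python3 push.py
```

```text
13.1 [0.54133344 0.36645545 0.15321526] [ 0.4 -0.  -0.6]
95 [-4.7, 0.5, -0.2]
90 [-5.8, 0.3, -0.2]
85 [-6.8, 0.2, -0.2]
80 [-7.9, 0.1, -0.2]
75 [-8.9, 0.1, -0.2]
70 [-10.0, 0.2, -0.2]
65 [-11.0, 0.5, -0.2]
60 [-12.0, 0.8, -0.2]
55 [-13.1, 1.2, -0.2]
50 [-14.1, 1.7, -0.2]
45 [-15.0, 2.2, -0.2]
40 [-15.9, 2.9, -0.2]
35 [-16.8, 3.7, -0.2]
30 [-17.6, 4.6, -0.2]
25 [-18.3, 5.5, -0.2]
20 [-18.9, 6.5, -0.2]
15 [-19.4, 7.6, -0.2]
10 [-19.9, 8.7, -0.2]
5 [-20.2, 9.9, -0.2]
0 [-20.4, 11.1, -0.2]
-5 [-20.5, 12.0, -0.2]
```

```bash
python3 -m handwheel '0 -4.7 .4 -.2 0 0 0;0 -5.8 .3 -.2 0 0 0;0 -6.8 .2 -.2 0 0 0;0 -7.9 .1 -.2 0 0 0;0 -8.9 .1 -.2 0 0 0' 60; python3 push.py | sed -n '1p;5,$p'; python3 -c "
from h import *
cap('side','d7');cap('scene','s7')"
```

```text
clock: 13.72
tcp_pos: [0.5361, 0.2773, 0.1553]
eef_rot: [0.731, 0.683, -0.001, -0.0]
wrist_force: [1.2, 0.0, -0.1]
gripper_width: 0.0003
13.725 [0.53608894 0.27728955 0.15534973] [ 1.2  0.  -0.1]
80 [1.1, 0.0, 0.0]
75 [0.0, 0.0, 0.0]
70 [-1.0, 0.2, 0.0]
65 [-2.1, 0.4, 0.0]
60 [-3.1, 0.7, 0.0]
55 [-4.1, 1.1, 0.0]
50 [-5.1, 1.6, 0.0]
45 [-6.1, 2.2, 0.0]
40 [-7.0, 2.8, 0.0]
35 [-7.9, 3.6, 0.0]
30 [-8.6, 4.5, 0.0]
25 [-9.3, 5.4, 0.0]
20 [-10.0, 6.4, 0.0]
15 [-10.5, 7.5, 0.0]
10 [-10.9, 8.6, 0.0]
5 [-11.3, 9.8, 0.0]
0 [-11.5, 11.0, 0.0]
-5 [-11.6, 12.0, 0.0]
```

```bash
python3 -m handwheel '0 -1 .2 0 0 0 0;0 -2.1 .4 0 0 0 0;0 -3.1 .7 0 0 0 0;0 -4.1 1.1 0 0 0 0;0 -5.1 1.6 0 0 0 0' 60; python3 push.py | sed -n '1p;12,$p'
```

```text
clock: 14.45
tcp_pos: [0.549, 0.2242, 0.1555]
eef_rot: [0.731, 0.682, -0.001, -0.0]
wrist_force: [-0.8, 1.6, 0.8]
gripper_width: -0.0002
14.45 [0.54903366 0.2241698  0.1555096 ] [-0.8  1.6  0.8]
45 [-0.9, 0.5, 0.1]
40 [-1.8, 1.2, 0.1]
35 [-2.6, 2.0, 0.1]
30 [-3.4, 2.8, 0.1]
25 [-4.1, 3.8, 0.0]
20 [-4.8, 4.8, 0.0]
15 [-5.3, 5.8, 0.0]
10 [-5.7, 7.0, 0.0]
5 [-6.0, 8.1, 0.0]
0 [-6.2, 9.3, 0.0]
-5 [-6.4, 10.3, 0.0]
```

```bash
python3 -m handwheel '0 -.9 .5 0 0 0 0;0 -1.8 1.2 0 0 0 0;0 -2.6 2 0 0 0 0;0 -3.4 2.8 0 0 0 0;0 -4.1 3.8 0 0 0 0' 60; python3 push.py | sed -n '1p;17,$p'
```

```text
clock: 15.08
tcp_pos: [0.5847, 0.1801, 0.1555]
eef_rot: [0.731, 0.682, -0.001, -0.0]
wrist_force: [-0.1, 0.5, -0.8]
gripper_width: 0.0001
15.075 [0.58468159 0.18013322 0.15545884] [-0.1  0.5 -0.8]
20 [-0.6, 0.9, 0.0]
15 [-1.1, 2.0, 0.0]
10 [-1.6, 3.1, 0.0]
5 [-1.9, 4.3, 0.0]
0 [-2.1, 5.5, 0.0]
-5 [-2.2, 6.5, 0.0]
```

```bash
python3 -m handwheel '0 -.6 .9 0 0 0 0;0 -1.1 1.9 0 0 0 0;0 -1.5 2.8 0 0 0 0;0 -1.8 3.8 0 0 0 0;0 -2 4.6 0 0 0 0' 60; python3 push.py | sed -n '1p;20,$p'
```

```text
clock: 15.7
tcp_pos: [0.6298, 0.1568, 0.1554]
eef_rot: [0.731, 0.682, -0.001, -0.0]
wrist_force: [0.0, 0.2, -0.4]
gripper_width: -0.0002
15.7 [0.62983904 0.15684696 0.15537399] [ 0.   0.2 -0.4]
5 [0.1, -0.4, 0.0]
0 [-0.1, 0.8, 0.0]
-5 [-0.2, 1.8, 0.0]
```

Small final steps, watching the force.

```bash
python3 -m handwheel '0 0 .2 0 0 0 0;0 -.1 .4 0 0 0 0;0 -.1 .6 0 0 0 0;0 -.1 .6 0 0 0 0'; python3 -m handwheel '0 0 .15 0 0 0 0;0 0 .3 0 0 0 0;0 0 .3 0 0 0 0'
```

```text
clock: 16.2
tcp_pos: [0.6357, 0.1555, 0.1554]
eef_rot: [0.731, 0.682, -0.001, -0.0]
wrist_force: [0.2, -0.5, 0.0]
gripper_width: 0.0004
clock: 16.58
tcp_pos: [0.637, 0.1555, 0.1554]
eef_rot: [0.731, 0.682, -0.003, -0.002]
wrist_force: [-20.2, -0.2, 7.3]
gripper_width: 0.0001
```

```bash
python3 -m handwheel '0 0 -1 0 0 0 0;0 0 -4 0 0 0 0;0 0 -8 0 0 0 0;0 0 -12 0 0 0 0;0 0 -12 0 0 0 0'
python3 - <<'E'
from fit import *
d=cap('side','d8');s=cap('scene','s8')
np.set_printoptions(precision=1,suppress=True)
t=[]
for n,c,x,y in(('s8',s,255,105),('d8',d,215,175)):
    g=cv2.resize(c['image'][y:y+110,x:x+80,::-1],None,fx=5,fy=5,interpolation=cv2.INTER_CUBIC); g=cv2.convertScaleAbs(g,alpha=1.7,beta=20)
    for th,col in((0,(0,0,255)),(4,(0,255,0))):
        yaw=np.radians(-3.97-th); Y=np.array([-np.sin(yaw),np.cos(yaw)]); o=np.array([.66355,.27902])-.097*Y
        P=proj(c,T([o[0],o[1],yaw],[(-6,-85,170),(-6,85,170),(-6,85,0),(-6,-85,0)],.025))
        print(n,th,(P-[x,y])*5+2)
        for p in P: cv2.circle(g,tuple(int(v) for v in (p-[x,y])*5+2),3,col,1)
    t.append(g)
cv2.imwrite('pics/x8.png',np.hstack(t)); print(robot.read_state()['tcp_pos'])
E
```

```text
clock: 17.2
tcp_pos: [0.5154, 0.1641, 0.1568]
eef_rot: [0.731, 0.683, -0.002, -0.001]
wrist_force: [0.5, -0.4, 0.8]
gripper_width: -0.0001
s8 0 [[276.9 225.7]
 [ 55.6 128.1]
 [ 79.6 316.5]
 [281.1 413.6]]
s8 4 [[264.1 237.2]
 [ 54.2 128.5]
 [ 78.4 317. ]
 [269.6 424.9]]
d8 0 [[330.2  61.1]
 [272.8 226.8]
 [285.9 490.8]
 [338.3 310. ]]
d8 4 [[352.4  63.2]
 [274.3 227.4]
 [287.3 491.5]
 [359.1 312.4]]
[0.5 0.2 0.2]
```

View pics/x8.png

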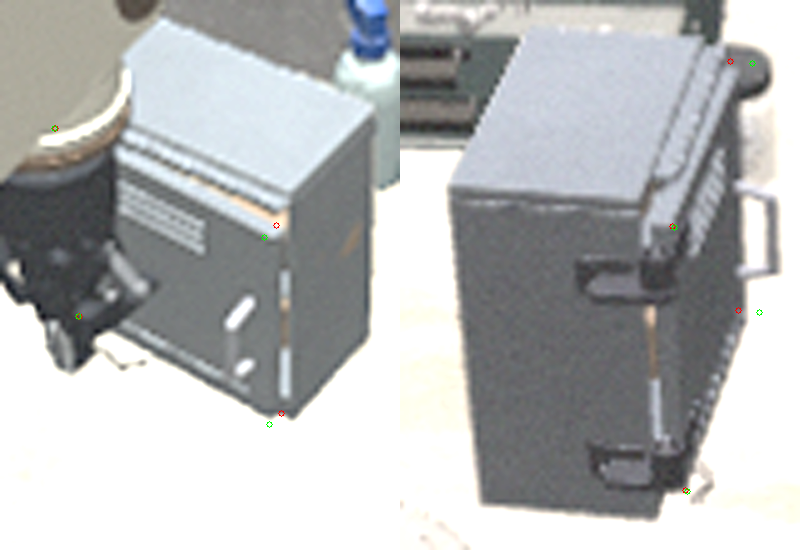

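```bash
cat > edge.py <<'E'
from fit import *
from scipy.optimize import brentq
import sys
c=load(sys.argv[1])
g=c['image'].astype(float).mean(2)
def corner(th,z):
    yaw=np.radians(-3.97-th); Y=np.array([-np.sin(yaw),np.cos(yaw)]); o=np.array([.66355,.27902])-.097*Y
    return proj(c,T([o[0],o[1],yaw],[(-6,-85,z)],.025))[0]
out=[]
for z in list(range(15,36,3))+list(range(115,160,5)):
    p=corner(0,z); r=int(round(p[1])); x0=int(p[0]); seg=cv2.GaussianBlur(g,(1,3),0)[r,x0-6:x0+10]
    lo,hi=np.median(seg[:4]),seg.max(); k=np.argmax(np.diff(seg)); t=(seg[k]+seg[k+1])/2
    m=k+np.argmax(seg[k:]>lo+(hi-lo)/2) if True else 0
    e=x0-6+np.interp(lo+(hi-lo)/2,seg[max(m-1,0):m+1],[max(m-1,0),m])
    s=(corner(2,z)[0]-corner(-2,z)[0])/4
    out.append((z,round(e,2),round(p[0],2),round((e-p[0])/s,2)))
print(*out,sep='\n')
E
python3 edge.py d8
```

```text
(15, np.float64(283.74), np.float64(282.11), np.float64(1.54))
(18, np.float64(283.74), np.float64(282.08), np.float64(1.57))
(21, np.float64(283.85), np.float64(282.06), np.float64(1.69))
(24, np.float64(283.95), np.float64(282.03), np.float64(1.81))
(27, np.float64(282.22), np.float64(282.0), np.float64(0.21))
(30, np.float64(282.65), np.float64(281.97), np.float64(0.64))
(33, np.float64(283.34), np.float64(281.94), np.float64(1.31))
(115, np.float64(283.83), np.float64(281.17), np.float64(2.44))
(120, np.float64(283.95), np.float64(281.12), np.float64(2.59))
(125, np.float64(283.78), np.float64(281.08), np.float64(2.47))
(130, np.float64(283.5), np.float64(281.03), np.float64(2.25))
(135, np.float64(283.23), np.float64(280.98), np.float64(2.05))
(140, np.float64(283.31), np.float64(280.93), np.float64(2.15))
(145, np.float64(285.62), np.float64(280.89), np.float64(4.29))
(150, np.float64(288.4), np.float64(280.84), np.float64(6.84))
(155, np.float64(288.96), np.float64(280.79), np.float64(7.38))
```

```bash
python3 -m handwheel '0 0 0 .5 -10 0 0;0 0 0 1 -20 0 0;0 0 0 1.8 -30 0 0;0 0 0 2.5 -40 0 0;0 0 0 2.5 -40 0 0'
python3 - <<'E'
from h import *
s=robot.read_state();q=R.from_quat(s['eef_rot']);print(s['tcp_pos'],'toolz',q.apply([0,0,1]).round(3),s['joint_pos'].round(2),s['wrist_force'].round(1))
for d in(.06,.10,.11,.115,.12,.125,.13): print(d,(q.inv().apply(np.array([.9976,-.07,0])*d)*100).round(2))
E
```

```text
clock: 17.92
tcp_pos: [0.5154, 0.1638, 0.1295]
eef_rot: [0.687, 0.643, 0.231, 0.249]
wrist_force: [-0.0, -0.3, 0.7]
gripper_width: 0.0003
[0.51540055 0.16384506 0.12945442] toolz [ 0.636 -0.045 -0.77 ] [ 0.31 -0.18  2.14 -0.44  0.58 -0.9 ] [-0.  -0.3  0.7]
0.06 [-0.02  4.62  3.83]
0.1 [-0.03  7.7   6.38]
0.11 [-0.04  8.47  7.02]
0.115 [-0.04  8.86  7.34]
0.12 [-0.04  9.24  7.65]
0.125 [-0.04  9.63  7.97]
0.13 [-0.04 10.01  8.29]
```

```bash
python3 -m handwheel '0 0 2.5 2.1 0 0 0;0 0 4.6 3.8 0 0 0;0 0 6.6 5.5 0 0 0;0 0 7.9 6.5 0 0 0;0 0 8.5 7 0 0 0' ; python3 -m handwheel '0 0 .3 .25 0 0 0;0 0 .45 .4 0 0 0;0 0 .45 .4 0 0 0'
```

```text
clock: 18.55
tcp_pos: [0.6265, 0.1561, 0.1299]
eef_rot: [0.687, 0.643, 0.23, 0.248]
wrist_force: [0.8, 0.7, -0.4]
gripper_width: -0.0001
clock: 18.92
tcp_pos: [0.6322, 0.1559, 0.1298]
eef_rot: [0.687, 0.643, 0.23, 0.248]
wrist_force: [-0.3, -0.3, -0.9]
gripper_width: 0.0
```

```bash
python3 -m handwheel '0 0 .15 .13 0 0 0;0 0 .3 .25 0 0 0;0 0 .3 .25 0 0 0'; python3 -c "
from h import *
cap('side','d9')"; python3 edge.py d9
```

```text
clock: 19.3
tcp_pos: [0.6362, 0.1556, 0.1298]
eef_rot: [0.687, 0.643, 0.23, 0.248]
wrist_force: [-0.3, -1.2, -0.9]
gripper_width: -0.0001
(15, np.float64(283.8), np.float64(282.11), np.float64(1.6))
(18, np.float64(283.8), np.float64(282.08), np.float64(1.62))
(21, np.float64(283.94), np.float64(282.06), np.float64(1.78))
(24, np.float64(283.99), np.float64(282.03), np.float64(1.86))
(27, np.float64(282.18), np.float64(282.0), np.float64(0.17))
(30, np.float64(282.59), np.float64(281.97), np.float64(0.58))
(33, np.float64(283.3), np.float64(281.94), np.float64(1.27))
(115, np.float64(283.34), np.float64(281.17), np.float64(1.98))
(120, np.float64(283.6), np.float64(281.12), np.float64(2.26))
(125, np.float64(283.52), np.float64(281.08), np.float64(2.23))
(130, np.float64(283.3), np.float64(281.03), np.float64(2.06))
(135, np.float64(283.22), np.float64(280.98), np.float64(2.04))
(140, np.float64(283.32), np.float64(280.93), np.float64(2.16))
(145, np.float64(285.51), np.float64(280.89), np.float64(4.19))
(150, np.float64(288.43), np.float64(280.84), np.float64(6.87))
(155, np.float64(288.96), np.float64(280.79), np.float64(7.38))
```

```bash
python3 -m handwheel '0 0 .08 .07 0 0 0;0 0 .16 .13 0 0 0;0 0 .16 .13 0 0 0'; python3 -c "
from h import *
cap('side','d10')"; python3 edge.py d10|sed -n '1,4p;8,13p'
```

```text
clock: 19.73
tcp_pos: [0.6382, 0.1554, 0.1298]
eef_rot: [0.687, 0.643, 0.23, 0.248]
wrist_force: [-0.0, 0.1, 0.3]
gripper_width: 0.0
(15, np.float64(283.79), np.float64(282.11), np.float64(1.59))
(18, np.float64(283.79), np.float64(282.08), np.float64(1.62))
(21, np.float64(283.94), np.float64(282.06), np.float64(1.78))
(24, np.float64(284.04), np.float64(282.03), np.float64(1.9))
(115, np.float64(283.34), np.float64(281.17), np.float64(1.99))
(120, np.float64(283.52), np.float64(281.12), np.float64(2.19))
(125, np.float64(283.52), np.float64(281.08), np.float64(2.23))
(130, np.float64(283.23), np.float64(281.03), np.float64(2.01))
(135, np.float64(283.21), np.float64(280.98), np.float64(2.03))
(140, np.float64(283.28), np.float64(280.93), np.float64(2.13))
```

```bash
python3 -m handwheel '0 0 .08 .07 0 0 0;0 0 .16 .13 0 0 0;0 0 .16 .13 0 0 0'; python3 -c "
from h import *
cap('side','d11')"; python3 edge.py d11|sed -n '1,4p;8,13p'
```

```text
clock: 20.15
tcp_pos: [0.6403, 0.1553, 0.1297]
eef_rot: [0.687, 0.643, 0.23, 0.248]
wrist_force: [-0.1, 0.2, -0.5]
gripper_width: 0.0001
(15, np.float64(283.26), np.float64(282.11), np.float64(1.08))
(18, np.float64(283.26), np.float64(282.08), np.float64(1.11))
(21, np.float64(283.32), np.float64(282.06), np.float64(1.19))
(24, np.float64(283.38), np.float64(282.03), np.float64(1.27))
(115, np.float64(282.89), np.float64(281.17), np.float64(1.57))
(120, np.float64(282.65), np.float64(281.12), np.float64(1.39))
(125, np.float64(282.71), np.float64(281.08), np.float64(1.49))
(130, np.float64(282.53), np.float64(281.03), np.float64(1.36))
(135, np.float64(282.56), np.float64(280.98), np.float64(1.43))
(140, np.float64(282.6), np.float64(280.93), np.float64(1.51))
```

The door was ajar and is now moving: the first push had hit the lip. I continue.

```bash
python3 -m handwheel '0 0 .08 .07 0 0 0;0 0 .16 .13 0 0 0;0 0 .16 .13 0 0 0'; python3 -c "
from h import *
cap('side','d12')"; python3 edge.py d12|sed -n '2,4p;9,12p'
```

```text
clock: 20.58
tcp_pos: [0.6424, 0.1551, 0.1297]
eef_rot: [0.687, 0.643, 0.23, 0.248]
wrist_force: [-0.7, 0.4, -0.1]
gripper_width: 0.0001
(18, np.float64(282.28), np.float64(282.08), np.float64(0.18))
(21, np.float64(282.35), np.float64(282.06), np.float64(0.28))
(24, np.float64(282.54), np.float64(282.03), np.float64(0.48))
(120, np.float64(281.36), np.float64(281.12), np.float64(0.21))
(125, np.float64(281.48), np.float64(281.08), np.float64(0.37))
(130, np.float64(281.4), np.float64(281.03), np.float64(0.33))
(135, np.float64(281.5), np.float64(280.98), np.float64(0.48))
```

```bash
python3 -m handwheel '0 0 .08 .07 0 0 0;0 0 .12 .1 0 0 0;0 0 .12 .1 0 0 0'; python3 -c "
from h import *
cap('side','d13')"; python3 edge.py d13|sed -n '2,4p;9,12p'
```

```text
clock: 21.0
tcp_pos: [0.6431, 0.1551, 0.1295]
eef_rot: [0.687, 0.643, 0.23, 0.248]
wrist_force: [-20.6, 0.1, 10.7]
gripper_width: 0.0
(18, np.float64(282.27), np.float64(282.08), np.float64(0.18))
(21, np.float64(282.39), np.float64(282.06), np.float64(0.32))
(24, np.float64(282.55), np.float64(282.03), np.float64(0.5))
(120, np.float64(281.07), np.float64(281.12), np.float64(-0.05))
(125, np.float64(281.21), np.float64(281.08), np.float64(0.12))
(130, np.float64(281.31), np.float64(281.03), np.float64(0.26))
(135, np.float64(281.44), np.float64(280.98), np.float64(0.42))
```

```bash
python3 -m handwheel '0 0 -.2 -.17 0 0 0;0 0 -.6 -.5 0 0 0;0 0 -3 -2.5 0 0 0;0 0 -6 -5 0 0 0;0 0 -9 -7.5 0 0 0'; python3 -m handwheel '0 0 0 0 0 0 0;0 0 0 0 0 0 0;0 0 0 0 0 0 0;0 0 0 0 0 0 0';python3 - <<'E'
from fit import *
cap('side','d14');a=load('d12')['image'];b=load('d14')['image']
# knuckle/hinge zone and bystander comparison
def diff(A,B,x0,x1,y0,y1): return np.abs(A[y0:y1,x0:x1].astype(float)-B[y0:y1,x0:x1]).mean().round(2)
o=load('d0')['image']
print('hinge d12-d14',diff(a,b,255,276,222,275),'jar vs start',diff(o,b,282,290,185,210),'tape',diff(o,b,350,388,202,230))
cap('scene','s14');so=load('s0')['image'];sn=load('s14')['image']
print('scene jar',diff(so,sn,357,377,185,215),'tape',diff(so,sn,290,330,248,286),'bg',diff(so,sn,500,630,300,390)) 
g=np.abs(so.astype(int)-sn).mean(2); print('pad scene',diff(so,sn,200,225,215,248),'pad side',diff(o,b,365,412,268,312))
E
python3 edge.py d14|sed -n '2,4p;9,12p'
```

```text
clock: 21.68
tcp_pos: [0.5249, 0.1629, 0.13]
eef_rot: [0.687, 0.643, 0.229, 0.248]
wrist_force: [0.5, 0.3, 1.5]
gripper_width: -0.0002
clock: 22.18
tcp_pos: [0.5253, 0.1627, 0.1298]
eef_rot: [0.688, 0.643, 0.229, 0.248]
wrist_force: [0.3, 0.0, 0.3]
gripper_width: 0.0002
hinge d12-d14 2.32 jar vs start 2.88 tape 4.57
scene jar 2.28 tape 3.06 bg 3.17
pad scene 2.13 pad side 2.55
(18, np.float64(282.27), np.float64(282.08), np.float64(0.17))
(21, np.float64(282.39), np.float64(282.06), np.float64(0.32))
(24, np.float64(282.56), np.float64(282.03), np.float64(0.51))
(120, np.float64(281.74), np.float64(281.12), np.float64(0.56))
(125, np.float64(281.73), np.float64(281.08), np.float64(0.59))
(130, np.float64(281.64), np.float64(281.03), np.float64(0.56))
(135, np.float64(281.48), np.float64(280.98), np.float64(0.46))
```

```bash
python3 -c "
from workcell import robot
print(robot.sign_off())"
```

```text
the job is handed in; nothing more can be done
None
```

The door is hung and swung shut against its stop, and the job was handed in at about 22 s on the robot's clock.

- **Hanging:** I gripped the door by its top edge, lifted it out of the rest and carried it to the cupboard square open. I lowered it onto both pins. The force changed only at the height worked out for full seating. The close-up showed both knuckles on their brackets with the pin tips poking out. I then let go.
- **Shutting:** The first push ended at about 20 N, but the side picture showed the door still ajar by about 2°. The gripper had probably met the roof lip. I pushed again with the tool tilted 40°. The door edge moved to the shut position and stopped there, with about 20 N on the tool.
- **Last checks:** After backing off, the door edge read 0.2–0.6° from the modelled shut line, which is about the measuring error. On its lower part it had not moved since it met the stop; the upper part read up to 0.5° more than during the push. I take that to be the gripper's shadow or its blocking the view, but it is not proven.
- **Bystanders:** The jar and pad showed no change beyond picture noise. The tape's difference in the side view was a little higher (4.6, against 2.6–2.9 for the others). In the scene view it was at noise level, and nothing passed near it.
- **Not checked by eye:** I had used all 12 picture views before the final push, so the last checks rest on image numbers and force only.

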